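# Latch the blue instrument case in the reagent store

## Task

Latch the blue instrument case: tip its raised wire loop over so that the bar drops behind the brass keeper, then press the red-tipped lever down flat, past centre, so that it stays locked by itself and draws the two halves together. The yellow case is still being packed: leave its latch open as it is.

Things in the scene. Friction and masses are not known exactly. Their poses are not given: they have to be found in the camera images.
- blue_case: Blue case fixed on the table: 180 mm wide (y), 140 deep (x), 130 high. Origin: underside, on the seam between its halves (near half 90 mm deep, far half 50). x axis: across the seam, away from lever and robot; z up. The far half gapes 6 mm at the top on a springy gasket (some 20 N to draw shut). The lever's pivot line, along y, lies at x = -22, z = 144 mm.
- blue_keeper (a point): Brass keeper on the far half of the blue case; this point is the middle of its top, 15 mm above the case's top. 24 mm wide; a 6 mm thick post whose lip overhangs 4 mm on the far (+x) side, with 8 mm of height under it down to a 3 mm thick foot plate. Axes as the case's, within 3 degrees.
- blue_bar (a point): Middle of the wire loop's cross bar, blue case: steel, 6 mm thick, 40 long along y. The loop hinges on the lever 20 mm from the lever's pivot; bar 57 mm from that hinge. It stays raised by friction, 57 to 82 degrees above level, leaning to +x. Pushed to +x (under 1 N) below some 45 degrees it falls; with the lever upright the bar lands behind the keeper, centre 6 mm above the case's top.
- blue_lever (a joint): Lever angle, rad: 0 = flat down to -x, 1.57 = upright. Starts 1.45 to 1.80, stays where left. 60 mm long from its pivot, 22 wide, 5 thick, end 20 mm a red tab 30 wide, 6 thick. Push its end to -x, then down: under 8 N draws the hooked bar; let go from 1.0 to 0.35 it springs back. Past dead centre (about 0.2), pressed flat, it holds itself on its stop at 0, top face 17 mm above the case's top.
- yellow_bar (a point): Middle of the cross bar of the yellow case's loop: an identical case and latch in yellow, also open. It is to stay as it is.

How it is judged:
By the outcome, as a careful person would: the job done as asked, in the order asked, and still so for the second after the job is handed in, with the robot touching nothing.
It also fails if it takes over 45 s, if anything falls off the work surface, if the arm or the gripper's body presses on something with over 40 N, if the wrist force passes 120 N, or if a joint passes its speed limit or range.

## Robot

A 7-joint arm with a two-finger parallel gripper is mounted at the origin on the work surface. World frame = base frame: x ahead of the robot, y to its left, z up, the work surface at z = 0. Lengths are in mm, angles in rad, forces in N, time in s.
With the tool pointing down it reaches from about 400 to 875 mm from the base axis. Payload 4.4 kg.
Tool frame: the origin (TCP) lies midway between the tips of the shut fingers; the grasp point (between the pads) lies 19 mm behind it; z points along the fingers, y is the direction in which the jaws open and shut (so a half turn about z gives the same grasp; the last joint's range is limited). The gripper opens to 85 mm and grips with 20 to 120 N. Pads are 22 mm wide; open, the fingers measure 114 mm over their backs; the gripper's body (76 mm by 85 mm) begins 54 mm behind the grasp point. The pads swing forward as they close: fully open they stand 13 mm farther back than shut.
Start: joints at [-0.066, 0.628, 0.038, 1.517, -0.027, 0.996, -0.02], TCP at [650.014, 0.027, 231.313] pointing down, gripper open.
Joint ranges: [-3.06, 3.06], [-0.37, 2.12], [-1.25, 1.32], [0.18, 2.47], [-1.1, 4.24], [0.23, 1.98], [-2.94, 2.94]. Speed limits (rad/s): [2.57, 2.57, 3.14, 3.14, 3.14, 3.14, 3.14].

## Interface

Orientations are given as [roll, pitch, yaw] about the fixed x, y, z axes, in that order (R = Rz(yaw) Ry(pitch) Rx(roll)).
In Python, from cell import ctrl, vision gives the robot as it stands.
- The arm moves only by the tool play_rows, never from a script. Its arguments are lists of equal length, an entry for each row: "slide": the shift along the tool's x, y, z in mm, a list of three; "turn": the turn about the tool's z in rad; "fingers": the opening, from 0 (shut) to 1 (fully open). A call has 1 to 5 rows; each row is the pose to reach, as a shift and turn from the pose measured when the call began, along the tool's axes at that moment; what a row does not reach only later rows make up. A row lasts 1/8 s, in which the tool goes at most 62.5 mm and 10.7 degrees, less where a joint would pass 70% of its speed; a pose out of reach is approached as far as the arm can. A call with a gripper value outside its range is refused whole. The fingers move at their own pace and stop on an object; the grip force is fixed at half the most. Time passes only in rows, so rows that repeat a pose let the fingers close. It gives the time, the measured TCP pose, the force and the opening at its end, in the units of the state.
- ctrl.read_state(): the state, without advancing time (a new reading comes with each control period).
- vision.get_image(name): name is "scene" or "side" or "wrist"; returns (picture, depth): 400x640x3 uint8, blue, green, red; 400x640 float32, mm along the optical axis (not along the pixel's ray), 0 where there is no reading.
- vision.camera_params(name): a dict with "fx", "fy", "cx", "cy" (pixels), "dist_coeffs" ([k1, k2, p1, p2, k3] as OpenCV has them; the pictures are not rectified), "position" and "rotation" of the camera in the world. Camera axes: x right, y up, looking along -z (the intrinsics and any distortion apply to the point x, -y, -z); pixel columns grow to the right and rows downward; lengths in mm; the calibration is good to about 2 mm. A picture is of the moment at which its call begins: read the wrist's pose just before it. camera_params takes no time and is no camera call; for the wrist camera it gives the pose at the moment of the call.
- ctrl.finish_job(): hands the job in, once; it reports no verdict.
The state is a dict: "clock": time; "qpos": joint angles; "qd": joint speeds; "tau": joint torques, N m; "eef_pos": TCP position; "tool_rot": TCP orientation; "force": force on the tool from outside, world axes, zero at the start; "torque": the same for the moment, N m; "width": finger opening in mm.
Only numpy, scipy, OpenCV 4.12 (cv2) and the standard library are available. Lean on these libraries where they do the work, as an engineer would, in place of code of your own. Each camera call takes 0.05 s, during which the arm holds its last target.

## Working session

There is one attempt and no reset: what is moved stays moved. The work goes in short steps, Python scripts to look and compute and a tool call to move; the robot and the scene stay as the last step left them, time stands still between calls to the robot, and variables do not carry over. Pictures are saved under pics/ and viewed, and the job is handed in when it is done.

Besides the shell and the picture viewer there is one more tool, called after ">>>" by a JSON object that holds its "name" and its "arguments". play_rows: Moves the arm, as the interface text tells. Its arguments: {"type":"object","properties":{"slide":{"type":"array"},"turn":{"type":"array"},"fingers":{"type":"array"}},"required":["slide","turn","fingers"]}

```bash
mkdir -p pics; ls; cat > h.py <<'E'
import sys; sys.path.insert(0,'.')
import numpy as np, cv2, pickle
from cell import ctrl, vision
def cap(name,tag):
    p=vision.camera_params(name); im,d=vision.get_image(name)
    pickle.dump((p,im,d),open(f'{tag}.pkl','wb')); cv2.imwrite(f'pics/{tag}.png',im); return p,im,d
def ld(tag): return pickle.load(open(f'{tag}.pkl','rb'))
def ray(p,u,v):
    K=np.array([[p['fx'],0,p['cx']],[0,p['fy'],p['cy']],[0,0,1.]])
    n=cv2.undistortPoints(np.array([[[u,v]]],float),K,np.array(p['dist_coeffs'],float))[0,0]
    return np.array(p['rotation']).reshape(3,3)@np.array([n[0],-n[1],-1.]),np.array(p['position'],float)
def pt(p,d,u,v):
    r,o=ray(p,u,v); return o+r*d[int(round(v)),int(round(u))]
def atz(p,u,v,z):
    r,o=ray(p,u,v); return o+r*(z-o[2])/r[2]
def tri(l):
    A=np.zeros((3,3));b=np.zeros(3)
    for p,u,v in l:
        r,o=ray(p,u,v); r=r/np.linalg.norm(r); M=np.eye(3)-np.outer(r,r); A+=M;b+=M@o
    x=np.linalg.solve(A,b); 
    res=[np.linalg.norm((np.eye(3)-np.outer(r,r))@(x-o)) for r,o in [(lambda q:(q[0]/np.linalg.norm(q[0]),q[1]))(ray(*l_)) for l_ in l]]
    return x,res
def proj(p,X):
    R=np.array(p['rotation']).reshape(3,3); c=R.T@(np.array(X,float)-np.array(p['position']))
    K=np.array([[p['fx'],0,p['cx']],[0,p['fy'],p['cy']],[0,0,1.]])
    return cv2.projectPoints(np.array([[c[0],-c[1],-c[2]]]),np.zeros(3),np.zeros(3),K,np.array(p['dist_coeffs'],float))[0].ravel()
E
python3 - <<'E'
from h import *
for n in ['scene','side','wrist']:
    p,im,d=cap(n,n+'0'); print(n,p)
print(ctrl.read_state())
E
```

```text
pics
scene {'fx': 442.38867727023245, 'fy': 442.38867727023245, 'cx': 326.6646591732817, 'cy': 200.78224049623665, 'dist_coeffs': array([-0.08429104,  0.        ,  0.        ,  0.        ,  0.        ]), 'position': array([1213.84249656, -291.87643541,  593.92004557]), 'rotation': array([ 0.9757731 , -0.00269378,  1.14033858])}
side {'fx': 493.77487354952865, 'fy': 493.77487354952865, 'cx': 317.89271518839246, 'cy': 204.0359608641808, 'dist_coeffs': array([-0.05475726,  0.        ,  0.        ,  0.        ,  0.        ]), 'position': array([ 256.23260487, -603.92933775,  619.36293064]), 'rotation': array([ 0.91524123,  0.01961215, -0.48000022])}
wrist {'fx': 278.52485355441536, 'fy': 278.52485355441536, 'cx': 316.8713453009421, 'cy': 199.67670505017202, 'dist_coeffs': array([-0.0311861,  0.       ,  0.       ,  0.       ,  0.       ]), 'position': array([649.70425666,  81.88327951, 373.2540483 ]), 'rotation': array([-3.22148010e-01,  1.87134073e-03,  1.22995916e-04])}
{'clock': 0.15, 'qpos': array([-0.06583027,  0.62917203,  0.03844486,  1.51811273, -0.02705098,
        0.99626902, -0.02000496]), 'qd': array([ 4.47638881e-04, -2.57292021e-03, -5.91954542e-07, -1.78137400e-03,
        1.12024223e-03, -5.54079054e-04, -5.65584430e-04]), 'tau': array([ 2.19518879e-03, -5.63800478e+01,  1.22790758e+00, -1.93650573e+01,
        1.11919764e-02,  7.40401709e-03, -1.44664841e-05]), 'eef_pos': array([6.49545276e+02, 7.00447125e-02, 2.30583556e+02]), 'tool_rot': array([-3.14014835e+00, -3.67687729e-05,  1.57079730e+00]), 'force': array([ 0.17896472, -0.08277383,  0.06122838]), 'torque': array([-0.02245083, -0.005124  , -0.01891568]), 'width': 85.12724825787244}
```

```bash
sed -i "s/np.array(p\['rotation'\]).reshape(3,3)/RM(p)/" h.py; sed -i "s/^def cap/from scipy.spatial.transform import Rotation\ndef RM(p): return Rotation.from_euler('xyz',p['rotation']).as_matrix()\ndef cap/" h.py; python3 -c "
from h import *
for n in ['scene0','side0']:
    p,im,d=ld(n); print(proj(p,[650,0,231]))"
```

```text
[344.25298165 167.48713651]
[365.65830615 123.99300607]
```

View pics/scene0.png

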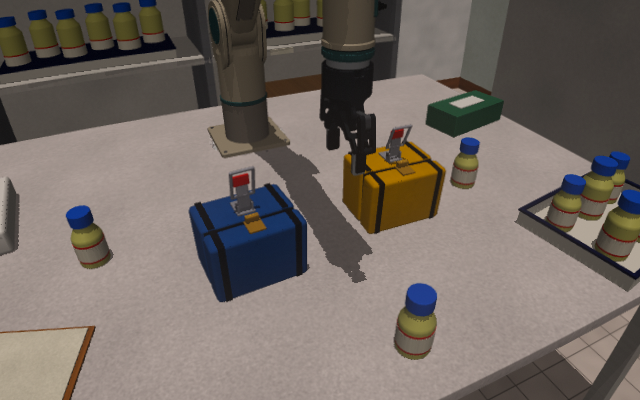

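View pics/side0.png

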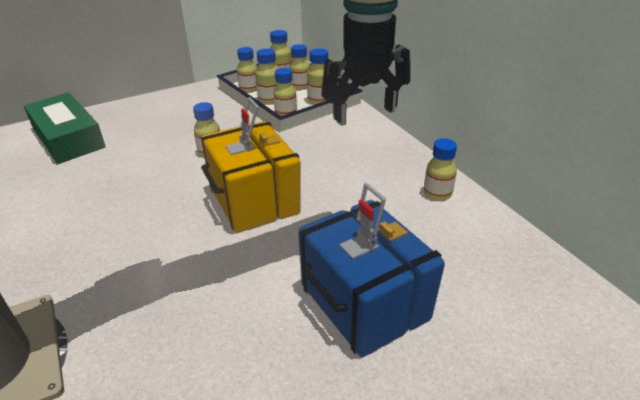

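View pics/wrist0.png

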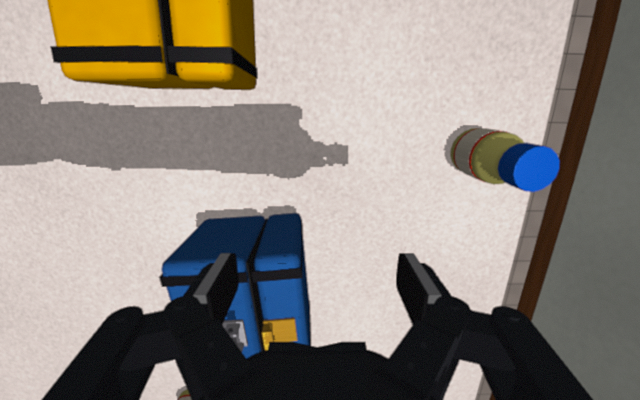

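```bash
python3 -c "
from h import *
for n,(a,b,c,d) in {'scene0':(180,150,320,300),'side0':(290,170,450,350)}.items():
    p,im,_=ld(n); cv2.imwrite(f'pics/{n}z.png',cv2.resize(im[b:min(d,b+118) if n=='side0' else b+112,a:c],None,fx=5,fy=5,interpolation=cv2.INTER_CUBIC))"
```

```text
(no output)
```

View pics/scene0z.png

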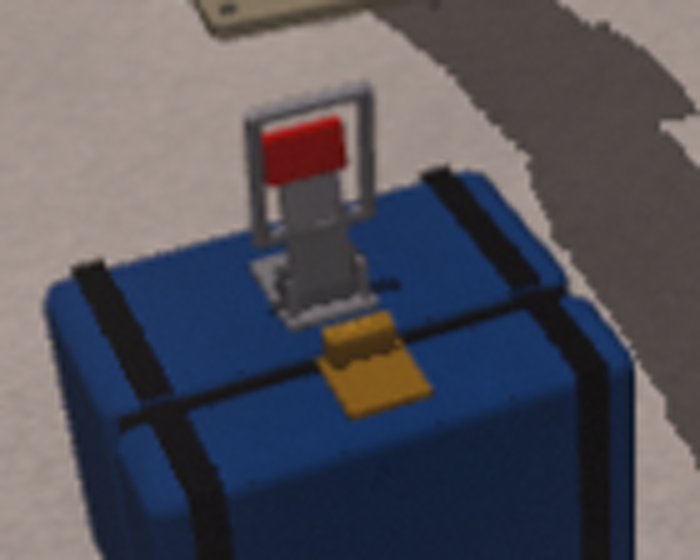

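View pics/side0z.png

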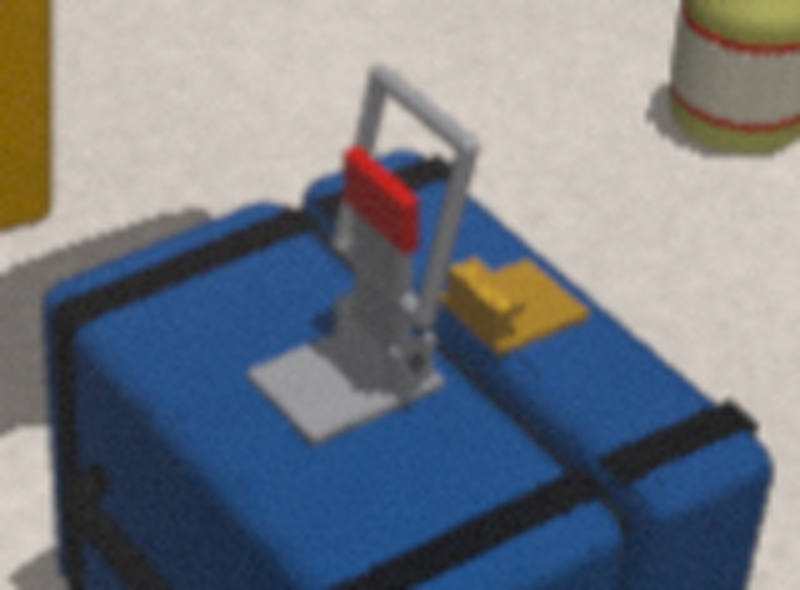

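```bash
python3 -c "
from h import *
a,b=ld('scene0'),ld('side0')
S=lambda x,y:(a[0],180+x/5-.4,150+y/5-.4)
D=lambda x,y:(b[0],290+x/5-.4,170+y/5-.4)
for n,s,d in [('barL',(251,119),(473,150)),('barR',(368,92),(378,72)),('keepL',(325,335),(510,307)),('keepR',(388,318),(463,263)),('tabTL',(265,133),(416,208)),('tabTR',(340,120),(354,152)),('caseBackstrapL',(92,268),None)]:
    if d: print(n,*[np.round(q,1) for q in tri([S(*s),D(*d)])])
    print('  depth',pt(a[0],a[2],*S(*s)[1:]).round(1), pt(b[0],b[2],*D(*d)[1:]).round(1) if d else '')
"
```

```text
barL [ 571.5 -173.5  219.8] [0.2 0.2]
  depth [ 573.  -173.7  220.9] [ 570.1 -175.6  221.5]
barR [ 568.4 -131.5  219.5] [0.8 0.8]
  depth [ 570.3 -132.5  219.9] [ 566.7 -133.2  222. ]
keepL [ 597.4 -162.9  145.2] [0.2 0.2]
  depth [ 597.7 -163.1  145.3] [ 597.7 -162.2  144.9]
keepR [ 596.4 -139.7  145.2] [0.6 0.6]
  depth [ 595.4 -139.9  144.1] [ 608.3 -122.8  128.7]
tabTL [ 556.9 -167.9  203.5] [1.9 1.9]
  depth [ 555.8 -166.4  204.3] [610.5 -92.4 128.6]
tabTR [ 555.5 -139.8  202.6] [0.1 0.1]
  depth [217.6 -61.7   2. ] [ 553.5 -143.1  205.4]
  depth [ 501.3 -226.9  131.2]
```

```bash
python3 -c "
from h import *
a=ld('scene0'); p,im,d=a
# all points in world for scene crop
P={}
for v in range(165,250):
  for u in range(215,290):
    if d[v,u]>0: P[u,v]=pt(p,d,u,v)
b,g,r=[im[...,i].astype(int) for i in range(3)]
red=np.array([P[k] for k in P if r[k[1],k[0]]>120 and g[k[1],k[0]]<60 and b[k[1],k[0]]<60])
print('red',len(red)); 
R=Rotation.from_euler('z',-3.2,degrees=True).as_matrix()
# lever grey face: zoomed x 285..350,y 190..290
lv=np.array([P[u,v] for u in range(238,250) for v in range(189,207) if (u,v) in P])
o=np.array([556,-152,0])
for n,q in(('red',red),('lev',lv)):
  q=(q-o)@R.T; q=q[abs(q[:,0])<25]
  for z in range(145,210,5):
    s=q[(q[:,2]>=z)&(q[:,2]<z+5)]
    if len(s): print(n,z,len(s),np.median(s,0).round(1))
# keeper
k=np.array([P[x] for x in P if r[x[1],x[0]]>110 and g[x[1],x[0]]>60 and b[x[1],x[0]]<70])
k=(k-o)@R.T
for z in range(126,150,3):
  s=k[(k[:,2]>=z)&(k[:,2]<z+3)]
  if len(s): print('keep',z,len(s),s.min(0).round(1),s.max(0).round(1))
# seam
S=lambda x,y:(180+x/5-.4,150+y/5-.4)
for x,y in [(125,420),(300,368),(440,322),(540,292),(480,175),(45,300)]: w=atz(p,*S(x,y),130); print('seam',w.round(1),((w-o)@R.T).round(1))
"
```

```text
red 26
red 200 24 [  1.3  -1.9 203.2]
red 205 2 [  2.2  -7.4 205.4]
lev 145 29 [  4.9  -1.1 147.6]
lev 150 30 [  4.5  -3.1 152.9]
lev 155 26 [  4.2  -0.7 157.4]
lev 160 30 [  4.2  -1.8 162.2]
lev 165 29 [  3.7  -0.9 167.2]
lev 170 29 [  3.   -0.7 171.9]
lev 175 12 [  3.3  -4.1 176.6]
keep 129 80 [ 43.  -15.4 129.3] [ 68.9  13.1 132. ]
keep 132 71 [ 42.7 -15.8 132. ] [ 69.3  12.4 134.1]
keep 141 5 [ 35.8  -9.5 143.5] [ 43.8   6.3 143.9]
keep 144 34 [ 37.1 -13.  144. ] [ 46.9   9.7 146.2]
seam [ 596.1 -234.5  130. ] [ 35.4 -84.6 130. ]
seam [ 592.1 -172.1  130. ] [ 34.9 -22.1 130. ]
seam [ 586.1 -118.8  130. ] [ 31.9  31.5 130. ]
seam [583.3 -79.5 130. ] [ 31.3  70.8 130. ]
seam [497.7 -72.9 130. ] [-53.7  82.2 130. ]
seam [ 513.1 -246.7  130. ] [-48.1 -92.2 130. ]
```

>>> {"name": "play_rows", "arguments": {"slide": [[-38,-27,-35],[-76,-54,-35],[-114,-80,-35],[-152,-107,-35],[-152,-107,-35]], "turn": [0,0,0,0,0], "fingers": [0,0,0,0,0]}}

```text
clock: 0.78
eef_pos: [539.9, -156.5, 265.8]
tool_rot: [-3.138, 0.002, 1.564]
force: [0.7, 0.4, -0.8]
width: 0.4
```

```bash
python3 -c "
from h import *
s=ctrl.read_state(); print(s['clock'],s['eef_pos'],s['tool_rot'],s['force'],s['width'])
cap('side','side1');cap('scene','scene1')
p,im,_=ld('side1'); cv2.imwrite('pics/side1z.png',cv2.resize(im[100:280,280:480],None,fx=3.3,fy=3.3))
"
```

```text
0.775 [ 539.85034536 -156.45192548  265.84830703] [-3.13825785e+00  2.24312716e-03  1.56350041e+00] [ 0.65577682  0.35333439 -0.80430691] 0.4087227394496091
```

View pics/side1z.png

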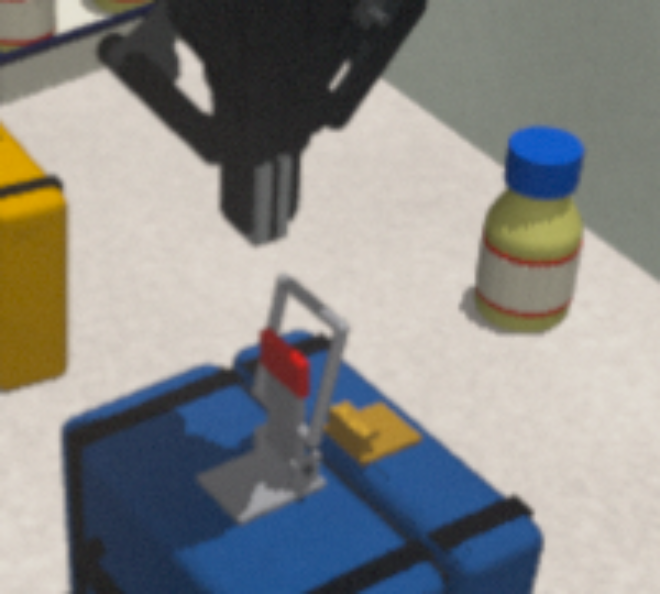

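View pics/scene1.png

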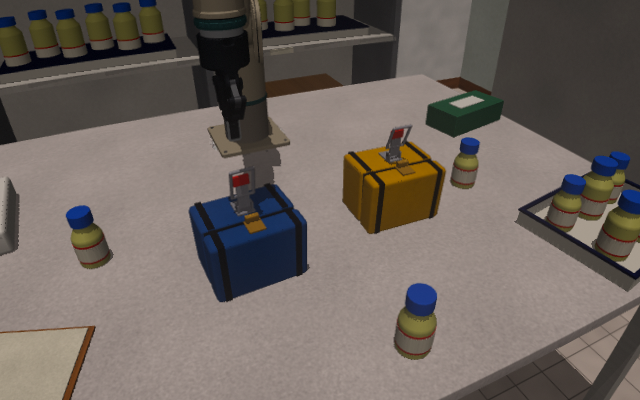

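```bash
python3 -c "
from h import *
for n in ['side1','scene1']:
  q=proj(ld(n)[0],[539.9,-156.5,265.8]); print(n,q, ((q-[280,100])*3.3))
"
```

```text
side1 [358.34564363 171.10875992] [258.54062398 234.65890774]
scene1 [231.79219329 139.0028712 ] [-159.08576215  128.70947497]
```

>>> {"name": "play_rows", "arguments": {"slide": [[4,-2,28],[4,-2,55],[4,-2,55]], "turn": [0,0,0], "fingers": [0,0,0]}}

```text
clock: 1.25
eef_pos: [539.9, -145.7, 208.9]
tool_rot: [-3.136, -0.002, 1.573]
force: [0.0, -0.5, 0.4]
width: 0.2
```

```bash
python3 -c "
from h import *
cap('side','side2')
p,im,_=ld('side2'); cv2.imwrite('pics/side2z.png',cv2.resize(im[120:280,290:450],None,fx=3.7,fy=3.7))
"
```

```text
(no output)
```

View pics/side2z.png

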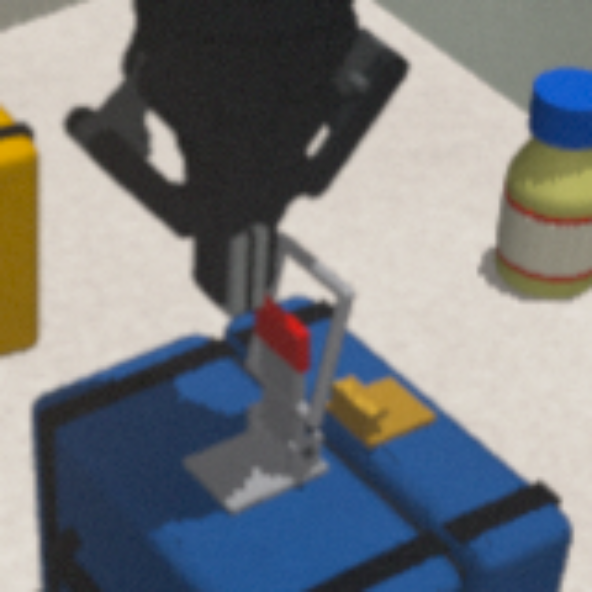

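>>> {"name": "play_rows", "arguments": {"slide": [[-4,2,-4],[-6,12,-4],[-6,22,-4],[-6,32,-4],[-6,38,-4]], "turn": [0,0,0,0,0], "fingers": [0,0,0,0,0]}}

```text
clock: 1.92
eef_pos: [579.8, -152.1, 214.0]
tool_rot: [-3.139, -0.002, 1.572]
force: [0.1, -1.0, 0.6]
width: -0.1
```

```bash
python3 -c "
from h import *
cap('side','side3')
p,im,_=ld('side3'); cv2.imwrite('pics/side3z.png',cv2.resize(im[120:280,290:450],None,fx=3.7,fy=3.7))
"
```

```text
(no output)
```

View pics/side3z.png

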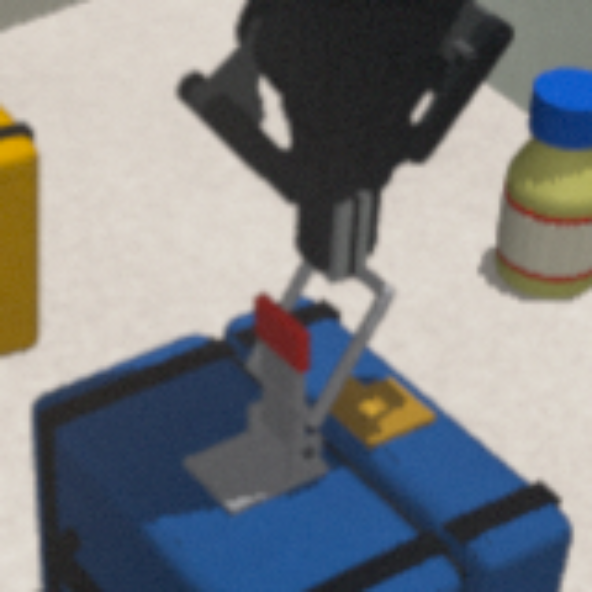

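>>> {"name": "play_rows", "arguments": {"slide": [[0,5,5],[0,12,10],[0,20,14],[0,26,16],[0,26,16]], "turn": [0,0,0,0,0], "fingers": [0,0,0,0,0]}}

```text
clock: 2.6
eef_pos: [606.7, -151.9, 197.6]
tool_rot: [-3.14, -0.002, 1.573]
force: [-0.0, 0.1, 0.4]
width: 0.1
```

```bash
python3 -c "
from h import *
cap('side','side4')
p,im,_=ld('side4'); cv2.imwrite('pics/side4z.png',cv2.resize(im[120:280,290:450],None,fx=3.7,fy=3.7))
"
```

```text
(no output)
```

View pics/side4z.png

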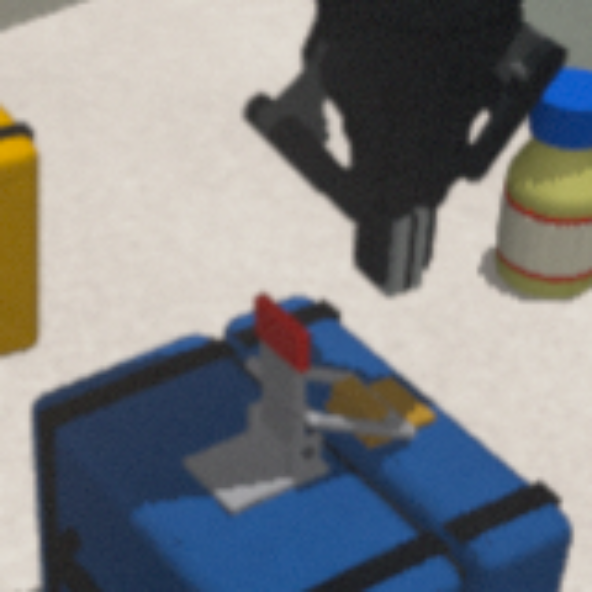

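>>> {"name": "play_rows", "arguments": {"slide": [[0,0,-40],[0,0,-80],[0,0,-80]], "turn": [0,0,0], "fingers": [0,0,0]}}

```text
clock: 3.02
eef_pos: [608.5, -152.8, 281.7]
tool_rot: [3.136, 0.0, 1.572]
force: [0.4, -0.3, -0.4]
width: 0.1
```

```bash
python3 -c "
from h import *
cap('side','side5'); cap('scene','scene5')
A=cv2.resize(ld('side5')[1][190:270,330:430],None,fx=5,fy=5,interpolation=cv2.INTER_CUBIC)
B=cv2.resize(ld('scene5')[1][165:245,210:270],None,fx=5,fy=5,interpolation=cv2.INTER_CUBIC)
cv2.imwrite('pics/c5.png',np.hstack([A,B]))
"
```

```text
(no output)
```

View pics/c5.png

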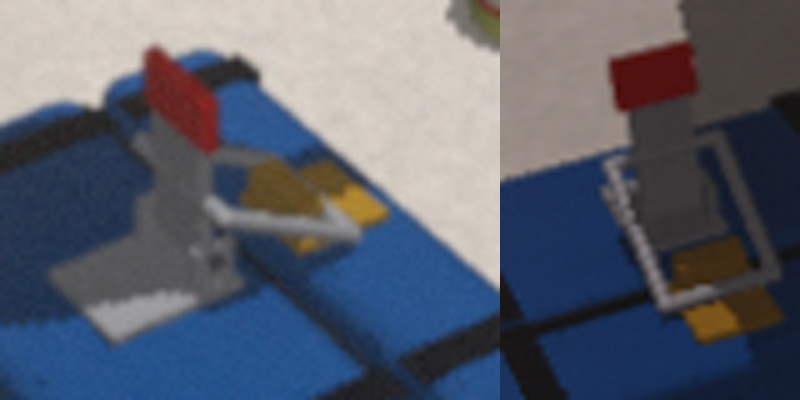

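```bash
python3 -c "
from h import *
a,b=ld('scene5'),ld('side5')
print(tri([(a[0],242.8,224.9),(b[0],399.5,236.3)]))
for u,v in [(244,225),(247,224),(250,223.5),(256,222),(263,220)]: print(atz(a[0],u,v,136).round(1), pt(a[0],a[2],u,v).round(1))
"
```

```text
(array([ 607.27990373, -169.91457172,  136.24392628]), [np.float64(0.13226219151629046), np.float64(0.1322621915162406)])
[ 608.2 -168.2  136. ] [ 609.7 -168.5  137.1]
[ 607.6 -162.7  136. ] [ 609.5 -163.1  137.4]
[ 608.3 -157.5  136. ] [ 608.4 -157.6  136.1]
[ 608.5 -146.8  136. ] [ 607.9 -146.7  135.6]
[ 607.9 -134.   136. ] [ 609.7 -134.5  137.4]
```

>>> {"name": "play_rows", "arguments": {"slide": [[0,-10,45],[0,-18,85],[0,-18,92],[0,-18,92]], "turn": [0,0,0,0], "fingers": [0,0,0,0]}}

```text
clock: 3.62
eef_pos: [588.4, -152.0, 185.9]
tool_rot: [-3.14, -0.002, 1.573]
force: [0.1, 0.1, 0.5]
width: -0.3
```

```bash
python3 -c "
from h import *
cap('side','side6')
p,im,_=ld('side6'); cv2.imwrite('pics/side6z.png',cv2.resize(im[150:270,310:450],None,fx=4,fy=4))
"
```

```text
(no output)
```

View pics/side6z.png

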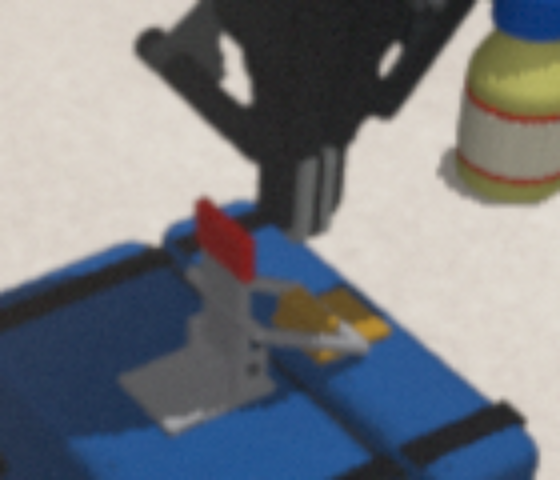

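>>> {"name": "play_rows", "arguments": {"slide": [[-1,-8,-4],[-1,-16,-4],[-1,-24,-4],[-2,-31,-3],[-2,-38,-1]], "turn": [0,0,0,0,0], "fingers": [0,0,0,0,0]}}

```text
clock: 4.3
eef_pos: [550.8, -154.4, 188.0]
tool_rot: [3.141, -0.001, 1.573]
force: [0.4, 0.4, -0.6]
width: -0.1
```

```bash
python3 -c "
from h import *
cap('side','side7')
p,im,_=ld('side7'); cv2.imwrite('pics/side7z.png',cv2.resize(im[150:270,310:450],None,fx=4,fy=4))
"
```

```text
(no output)
```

View pics/side7z.png

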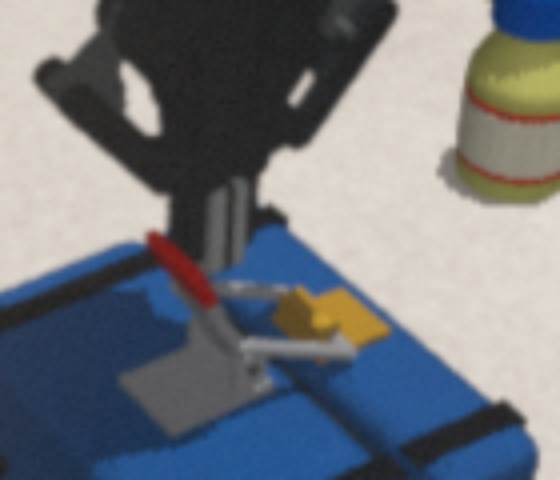

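>>> {"name": "play_rows", "arguments": {"slide": [[0,-8,4],[-1,-15,8],[-1,-21,12],[-1,-26,18],[-2,-31,25]], "turn": [0,0,0,0,0], "fingers": [0,0,0,0,0]}}

```text
clock: 4.97
eef_pos: [517.2, -156.2, 161.8]
tool_rot: [-3.138, -0.002, 1.572]
force: [1.1, 0.0, 1.2]
width: 0.0
```

```bash
python3 -c "
from h import *
cap('side','side8');cap('scene','scene8')
A=cv2.resize(ld('side8')[1][150:270,310:450],None,fx=3,fy=3)
B=cv2.resize(ld('scene8')[1][135:255,190:310],None,fx=3,fy=3)
cv2.imwrite('pics/c8.png',np.hstack([A,B]))
"
```

```text
(no output)
```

View pics/c8.png

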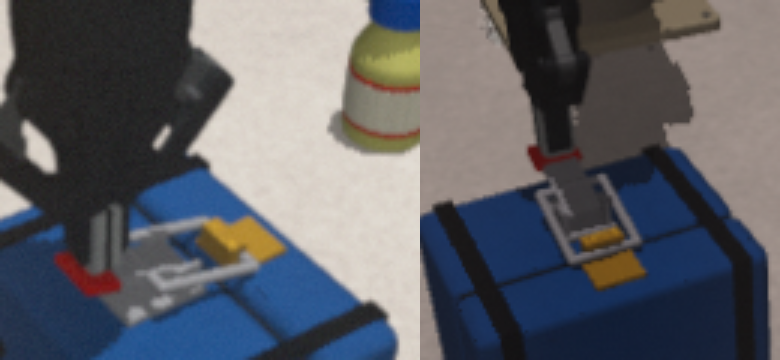

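>>> {"name": "play_rows", "arguments": {"slide": [[0,-2,5],[0,-3,10],[0,-3,14],[0,-3,16],[0,-3,16]], "turn": [0,0,0,0,0], "fingers": [0,0,0,0,0]}}

```text
clock: 5.7
eef_pos: [512.1, -156.2, 146.6]
tool_rot: [-3.134, -0.002, 1.572]
force: [-4.5, 1.4, 16.0]
width: 0.4
```

>>> {"name": "play_rows", "arguments": {"slide": [[0,0,2],[0,0,2]], "turn": [0,0], "fingers": [0,0]}}

```text
clock: 5.95
eef_pos: [512.1, -156.3, 146.5]
tool_rot: [-3.135, -0.002, 1.571]
force: [-4.3, 1.5, 17.4]
width: -0.4
```

>>> {"name": "play_rows", "arguments": {"slide": [[0,0,-20],[0,0,-70],[0,0,-120],[0,0,-120]], "turn": [0,0,0,0], "fingers": [0,0,0,0]}}

```text
clock: 6.45
eef_pos: [515.5, -157.3, 270.3]
tool_rot: [3.14, -0.0, 1.571]
force: [-0.2, 0.2, -0.9]
width: -0.2
```

```bash
python3 -c "
from h import *
cap('side','side9');cap('scene','scene9')
A=cv2.resize(ld('side9')[1][150:350,280:450],None,fx=2.5,fy=2.5)
B=cv2.resize(ld('scene9')[1][115:315,190:330],None,fx=2.5,fy=2.5)
cv2.imwrite('pics/c9.png',np.hstack([A,B]))
a,b=ld('scene9'),ld('side9')
for im,d,p in [(a[1],a[2],a[0]),(b[1],b[2],b[0])]:
  m=(im[...,2]>90)&(im[...,1]<50)&(im[...,0]<50)
  q=np.array([pt(p,d,u,v) for v,u in zip(*np.nonzero(m)) if d[v,u]>0]); q=q[(abs(q[:,1]+155)<40)&(q[:,2]>100)]
  print(len(q),q.min(0),q.max(0),np.median(q,0))
"
```

```text
24 [ 505.7701155  -171.37383145  143.94116084] [ 521.83472362 -159.12844045  149.33834071] [ 515.30815369 -167.98872693  147.04173214]
206 [ 498.13935347 -172.44835389  130.55695058] [ 519.14238759 -142.4169083   148.93129883] [ 508.24419748 -159.48400049  147.20642799]
```

View pics/c9.png

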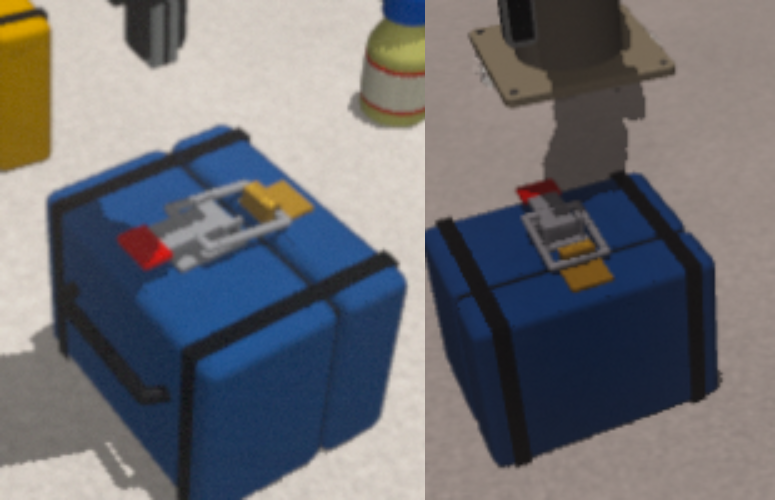

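View pics/scene9.png

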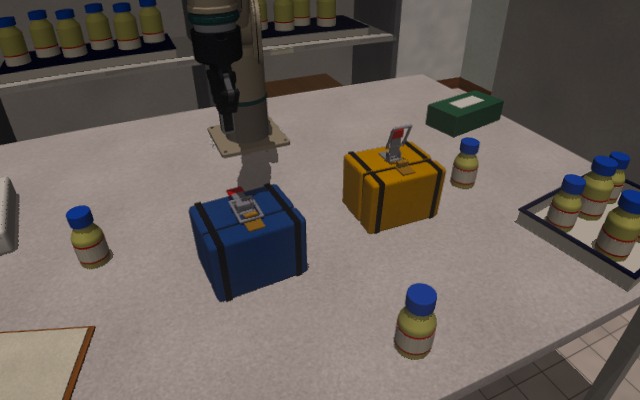

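```bash
python3 -c "
from h import *
print(ctrl.finish_job())"
```

```text
the job is handed in; nothing more can be done
None
```

The blue case is latched and the yellow case was left alone. I handed the job in at about 6.6 s on the robot's clock, with the arm about 120 mm clear of the case.

- **Wire loop:** I tipped it over with the shut fingers. Triangulated from two views, the bar lay at z ≈ 136 mm, behind the keeper's lip, as the text says it should.
- **Lever:** I pushed it to -x and down until it met its stop, pressing with about 17 N.
- **After letting go:** the red tab stayed flat, with its top at z ≈ 147 mm in both views (expected 130 + 17). The loop still encloses the keeper, and the seam looks closed. I did not measure the seam gap.
- **Yellow case:** its loop and lever look unchanged in the last picture.

One check disagreed. From the lever's face I put its pivot at about x = 558 mm, while the seam line suggested a few mm farther out. It made no difference to the job. No other check failed.

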